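Level the little shelf: level into the corner, press and turn the foot

TASK

A spirit level lies askew on the small tilting shelf: push it square and flush into the corner of the shelf's two raised fences. Then grip the round knob of the sprung levelling foot, press it down until that end of the shelf is home on its stop, and turn it until the bubble is centred between the two lines of the vial. Finish holding: still gripping the knob and pressing it down, the bubble centred and the level still in its corner; leave the things standing around where they are.

Things in the scene. Friction and masses are not known exactly. Their poses are not given: they have to be found in the camera images.
- stand: fixed steel base under the shelf. Origin on the worktop under the shelf's middle; y along the shelf (380 mm, knob end at -y), x across it (200 mm, far side +x). The plywood shelf's top is 55 mm above the worktop when level; it rocks about a pivot bar along x at y = +60, 45 mm high, and starts tilted by 0.02 to 0.055 rad, knob end high
- corner (a point): inner corner of the shelf's two wooden fences, on the shelf's top; axes as the stand's, tilting with the shelf. The long fence (346 mm) runs along y at this x, the end fence (160 mm) along x at this y (inner faces); both 16 mm high, 12 mm thick; the free shelf lies to -x and -y. With the level home its origin is at x = -14, y = -90 mm from here
- level: loose spirit level on the shelf: grey aluminium bar with black end caps, 28 x 180 x 42 mm (x, y, z), 0.3 kg. Origin: centre of its underside; y along its length. It starts 35 to 80 mm off the long fence and 10 to 45 mm off the end fence, turned up to 0.2 rad. The vial is a green window amid its top with two black lines 21 mm apart; the pale bubble is 16 mm long
- bubble_pos (a joint): where the bubble is along the level's y axis, m: 0 centred between the lines, plus towards the level's +y end (the end fence, away from the knob), limits -0.018 and +0.018 (it starts at the -y limit, as the knob end floats high). It runs to the higher end, 1.0 mm per 0.001 rad of tilt, and settles in about 1 s. Bubble at plus: turn the knob clockwise
- knob_top (a point): centre of the top face of the round black knob of the levelling foot: 36 mm wide, 30 mm grip height, top 35 mm above the shelf, 165 mm from the shelf's middle towards -y, 225 mm from the pivot. Turns 2.6 rad either way from its start, about 0.08 Nm; at most 1.15 rad is needed. Seen from above, clockwise lifts this end of the shelf (and the knob) 3.5 mm per rad; the other way lowers it
- knob: the same knob; origin on its axis at the shelf's top, 35 mm under its top face; turns about its z axis. Clockwise from above moves the bubble towards the level's -y (to the knob) by 15.4 mm per rad
- shelf_float (a joint): how far the sprung foot lifts the knob end of the shelf off its stop, rad: 0.038 left alone (8.5 mm at the knob), 0 pressed home; about 3 N on the knob starts it and 7 N bring it home, then the stop is firm (slightly negative when pressed harder, about 0.001 rad or less per 5 N)
- pepper_mill: bystander: small mill, 44 mm wide, 90 mm tall, standing on the shelf at the near end away from the knob; origin centre of its underside
- jar_a: bystander: spice jar with red cap, 45 mm wide, 106 mm tall, behind the shelf; origin centre of its underside
- jar_b: bystander: spice jar with white cap, 47 mm wide, 98 mm tall, behind the shelf; origin centre of its underside
- tea_box: bystander: carton, 48 x 63 x 126 mm, behind the shelf; origin centre of its underside
- peeler: bystander: peeler, 170 mm long, 18 mm high, lying in front of the shelf; origin centre of its underside
- garlic: bystander: garlic bulb, 60 mm wide, 58 mm high, in front of the shelf; origin centre of its underside

How it is judged:
By the outcome, as a careful person would: the job done as asked, in the order asked, and still so for the second after the job is handed in, while the arm keeps its last pose, push and grip.
It also fails if it takes over 54 s, if anything falls off the work surface, if the arm or the gripper's body presses on something with over 40 N, if the wrist force passes 120 N, or if a joint passes its speed limit or range.

ROBOT

A 6-joint arm with a two-finger parallel gripper is mounted at the origin on a cart in front of the work surface, level with it; the furniture and walls round the work are solid. World frame = base frame: x ahead of the robot, y to its left, z up, the work surface at z = 0. Lengths are in mm, angles in rad, forces in N, time in s.
With the tool pointing down it reaches from about 275 to 825 mm from the base axis. Payload 4.9 kg.
Tool frame: the origin (TCP) lies midway between the tips of the shut fingers; the grasp point (between the pads) lies 19 mm behind it; z points along the fingers, y is the line along which they close (so a half turn about z gives the same grasp; the last joint's range is limited). The gripper opens to 85 mm and grips with 20 to 120 N. Pads are 22 mm wide; open, the fingers measure 114 mm over their backs; the gripper's body (76 mm by 85 mm) begins 54 mm behind the grasp point. The pads swing forward as they close: fully open they stand 13 mm farther back than shut.
Start: joints at [1.119, 0.326, -0.193, 1.052, 0, 1.437], TCP at [171.857, 522.478, 231.281] pointing down, gripper open.
Joint ranges: [-2.65, 2.65], [-0.97, 1.79], [-1.3, 1.35], [-1.93, 2.1], [-1.47, 1.37], [-3.14, 3.14]. Speed limits (rad/s): [2.57, 2.57, 3.14, 3.14, 3.14, 3.14].

INTERFACE

Orientations are given as [roll, pitch, yaw] about the fixed x, y, z axes, in that order (R = Rz(yaw) Ry(pitch) Rx(roll)).
In Python, from plant import bot, cams, job gives the robot as it stands. The module is installed in compiled form; this text tells all that it offers.
- The arm moves only by the tool step_arm, never from a script. Its argument "plan" is a list of rows, each a list of 7 numbers: the finger opening in cm, from 0 to 8.54, then the shift along the tool's x, y, z in cm, then the turn, a rotation vector about the tool's x, y, z in rad. A call has exactly 5 rows; each row shifts and turns the commanded pose from where the row before left it, along the tool's axes as they then stand; what a row does not reach is not made up. A row lasts 1/12 s, in which the tool goes at most 41.7 mm and 7.16 degrees, less where a joint would pass 70% of its speed; a pose out of reach is approached as far as the arm can. A call with a gripper value outside its range is refused whole. The fingers move at their own pace and stop on an object; "grip_force" is the grip in N (left out, the last holds). Time passes only in rows, so rows that do not move let the fingers close, or fill a call up. It gives the time, the measured TCP pose, the force, the opening and the grip force at its end, in the units of the state.
- bot.get_state(): the state, without advancing time (a new reading comes with each control period).
- cams.capture(name): name is "scene" or "top"; returns a dict with "frame" (420x560x3 uint8, red, green, blue), "range_z" (420x560 float32, mm along the optical axis (not along the pixel's ray), 0 where there is no reading), "fx", "fy", "cx", "cy" (pixels), "R" (3x3) and "t" (3): a world point X has camera coordinates R X + t. Camera axes: x right, y down, z forward; pixel columns grow to the right and rows downward; lengths in mm; the calibration is good to about 2 mm. A picture is of the moment at which its call begins.
- job.close_job(): hands the job in; it is judged then, once.
The state is a dict: "time": time; "joint_positions": joint angles; "qd": joint speeds; "tau": joint torques, N m; "tool_pos": TCP position; "orientation": TCP orientation; "contact_force": force on the tool from outside, world axes, zero at the start; "torque": the same for the moment, N m; "finger_gap": finger opening in mm; "finger_force": force on a finger pad.
Only numpy, scipy, OpenCV 4.12 (cv2) and the standard library are available. Lean on these libraries where they do the work, as an engineer would, in place of code of your own. Each camera call takes 0.05 s, during which the arm holds its last target. There are 200 camera calls.

## Working session

There is one attempt and no reset: what is moved stays moved. The work goes in short steps, Python scripts to look and compute and a tool call to move; the robot and the scene stay as the last step left them, time stands still between calls to the robot, and variables do not carry over. Pictures are saved under pics/ and viewed, at most 10 in all, crops included, and the job is handed in when it is done.

Besides the shell and the picture viewer there is one more tool, called after "Call:" as a command line: name --pt "numbers of a row" for each row, then --argument value for the rest. step_arm: Moves the arm, as the interface text tells. Its arguments: {"type":"object","properties":{"plan":{"type":"array"},"grip_force":{"type":"number"}},"required":["plan"]}

```bash
mkdir -p pics; cat > h.py <<'E'
import numpy as np, cv2
from plant import bot, cams, job
def cap(n): return cams.capture(n)
def save(c,f,box=None,s=1):
    im=cv2.cvtColor(c["frame"],cv2.COLOR_RGB2BGR)
    if box: im=im[box[1]:box[3],box[0]:box[2]]
    if s!=1: im=cv2.resize(im,None,fx=s,fy=s,interpolation=cv2.INTER_CUBIC)
    cv2.imwrite("pics/"+f,im)
def ray(c,u,v):
    R=np.array(c["R"]);t=np.array(c["t"])
    d=R.T@np.array([(u-c["cx"])/c["fx"],(v-c["cy"])/c["fy"],1.]);return -R.T@t,d
def onz(c,u,v,z):
    o,d=ray(c,u,v);return o+d*(z-o[2])/d[2]
def dep(c,u,v):
    o,d=ray(c,u,v);return o+d*c["range_z"][int(v),int(u)]
def cloud(c):
    h,w=c["range_z"].shape;u,v=np.meshgrid(np.arange(w),np.arange(h))
    R=np.array(c["R"]);t=np.array(c["t"]);z=c["range_z"]
    P=np.stack([(u-c["cx"])/c["fx"]*z,(v-c["cy"])/c["fy"]*z,z],-1)
    return (P-t)@R
def proj(c,X):
    p=np.array(c["R"])@np.array(X,float)+np.array(c["t"]);return c["fx"]*p[0]/p[2]+c["cx"],c["fy"]*p[1]/p[2]+c["cy"]
E
python3 - <<'E'
from h import *
print({k:np.round(v,3).tolist() if not isinstance(v,(int,float)) else v for k,v in bot.get_state().items()})
for n in("scene","top"):
    c=cap(n);save(c,n+"0.png");np.savez(n+"0.npz",**c)
    print(n,c["fx"],c["cx"],c["cy"],np.round(c["R"],3).tolist(),np.round(c["t"],1))
E
```

```text
{'time': 0.0, 'joint_positions': [1.119, 0.327, -0.194, 1.052, 0.0, 1.437], 'qd': [-0.001, 0.001, 0.0, -0.001, -0.001, 0.0], 'tau': [-0.001, -44.34, 26.244, 0.015, -0.0, 0.0], 'tool_pos': [171.584, 521.914, 230.493], 'orientation': [-3.14, -0.0, 2.824], 'contact_force': [-0.335, -0.727, -0.27], 'torque': [-0.041, 0.018, 0.045], 'finger_force': 0.0, 'finger_gap': 85.45641012124757}
scene 442.43396351582635 287.00954115795787 213.39557703607858 [[0.45, -0.893, -0.013], [-0.634, -0.308, -0.71], [0.63, 0.327, -0.704]] [-255.4  388.6  594.1]
top 414.7050794160169 276.8995103231208 213.63359925604277 [[-0.007, -1.0, 0.0], [-0.988, 0.006, -0.155], [0.155, -0.001, -0.988]] [-28.1 548.2 852.6]
```

View pics/scene0.png

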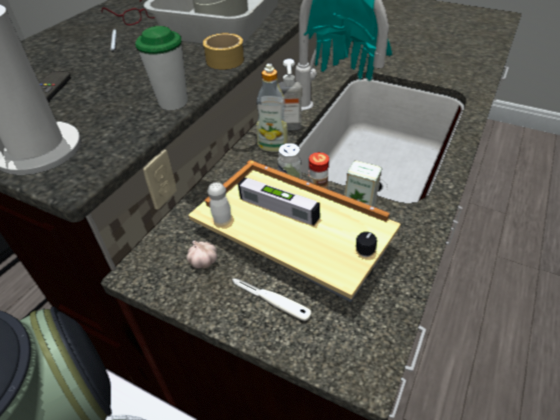

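View pics/top0.png

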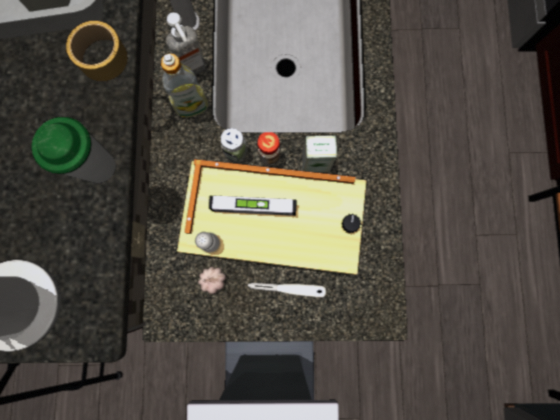

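The top view shows the level at about (253,205), the knob at (351,223), and the fence corner near (197,168). The mill is at (207,241). The scene view shows the same layout, with the knob at (367,243).

```bash
python3 - <<'E'
from h import *
T=dict(np.load("top0.npz"));S=dict(np.load("scene0.npz"))
for nm,c in(("top",T),("scene",S)):
    hsv=cv2.cvtColor(c["frame"],cv2.COLOR_RGB2HSV);P=cloud(c)
    h,s,v=[hsv[...,i].astype(int) for i in range(3)]
    ok=(c["range_z"]>0)&(P[...,0]>200)&(P[...,0]<800)&(abs(P[...,1])<350)
    ply=ok&(h>20)&(h<32)&(s>60)&(v>150)&(P[...,2]>25)&(P[...,2]<100)
    ply=cv2.erode(ply.astype(np.uint8),np.ones((5,5)))>0
    A=P[ply];co=np.linalg.lstsq(np.c_[A[:,:2],np.ones(len(A))],A[:,2],rcond=None)[0]
    r=A[:,2]-np.c_[A[:,:2],np.ones(len(A))]@co
    print(nm,"plane",co,r.std())
    hgt=P[...,2]-(P[...,0]*co[0]+P[...,1]*co[1]+co[2])
    fen=ok&(h>2)&(h<20)&(s>130)&(v>70)&(hgt>9)&(hgt<20)
    F=P[fen];print("fence n",len(F),np.median(hgt[fen]),F.min(0),F.max(0))
    lev=ok&(hgt>34)&(hgt<48)&(P[...,1]>-90)&(P[...,0]<600)
    n,l,st,ce=cv2.connectedComponentsWithStats(lev.astype(np.uint8))
    for i in range(1,n):
        if st[i,4]>40:
            Q=P[l==i];rr=cv2.minAreaRect(Q[:,:2].astype(np.float32));print("lev",st[i],rr,np.median(hgt[l==i]),Q.mean(0))
    kn=ok&(hgt>28)&(hgt<40)&(v<70)&(P[...,1]<-80)
    n,l,st,ce=cv2.connectedComponentsWithStats(kn.astype(np.uint8))
    for i in range(1,n):
        if st[i,4]>20:
            Q=P[l==i];print("knob",st[i],ce[i],cv2.minEnclosingCircle(Q[:,:2].astype(np.float32)),np.median(Q[:,2]))
    for lo,hi in((30,200),):
        m=ok&(hgt>60)&(hgt<160)&(P[...,0]<760)
        n,l,st,ce=cv2.connectedComponentsWithStats(m.astype(np.uint8))
        for i in range(1,n):
            if st[i,4]>30: Q=P[l==i];print("tall",st[i],Q.min(0).round(),Q.max(0).round())
    # fence lines: split
    rect=cv2.minAreaRect(A[:,:2].astype(np.float32));print("plyrect",rect)
    long=F[F[:,1]<F[:,1].max()-60]
    if len(long)>20: print("longfit",np.polyfit(long[:,1],long[:,0],1), (long[:,0]-np.polyval(np.polyfit(long[:,1],long[:,0],1),long[:,1])).min(),long[:,1].min())
    np.save(nm+"_co.npy",co)
E
```

```text
top plane [-6.38332659e-03 -4.65125879e-02  6.00732887e+01] 1.5124949626807274
fence n 1293 15.60769910255739 [ 506.63469112 -193.8784134    59.07340705] [665.00923925 161.36184788  84.60186115]
lev [134 186   4  35  64] ((564.862548828125, 260.67791748046875), (2.4655580520629883, 69.82587432861328), 89.65977478027344) 40.64915170735709 [565.87528975 260.94202729  84.98027674]
lev [ 208  195   88   19 1220] ((560.6893310546875, 20.421104431152344), (179.08349609375, 28.50260353088379), 86.36862182617188) 42.12772173734979 [559.9032813   19.61363487  97.66312887]
lev [136 223   5  34  76] ((490.2012023925781, 250.84852600097656), (3.686032295227051, 68.22576904296875), 89.325927734375) 41.543595686884395 [489.49546023 250.79473946  86.96659707]
lev [201 232  18  20  65] ((480.5939636230469, 101.25096893310547), (24.938053131103516, 41.35344696044922), 66.01019287109375) 41.09935707392121 [480.10436472  96.67763018  93.5495007 ]
lev [128 257   6  74 177] ((382.817138671875, 261.6089782714844), (143.86119079589844, 5.82950496673584), 2.0247013568878174) 40.67332594225124 [379.85730138 
[... 1110 characters left out ...]
lev [210 201  21  14 139] ((476.86480712890625, 96.81690216064453), (20.14130210876465, 40.838623046875), 44.28956604003906) 41.268540803003205 [474.05326179  95.66704678  94.33463869]
knob [357 233  19  16 221] [366.21719457 240.65158371] ((517.2610473632812, -185.94505310058594), 17.61646842956543) 101.08589530608211
tall [  19   78  216  158 7151] [271. 226. 103.] [760. 350. 208.]
tall [347 160  36  21 457] [ 647. -155.  121.] [695. -95. 128.]
tall [208 183  19  20 306] [469.  89. 113.] [500. 121. 143.]
plyrect ((529.390380859375, -20.316970825195312), (368.25457763671875, 153.6360321044922), 87.01559448242188)
longfit [1.33290465e-01 6.37887157e+02] -6.192208033837801 -198.18942853966917
```

```bash
python3 - <<'E'
from h import *
psi=-0.133
X=np.array([np.cos(psi),np.sin(psi)]);Y=np.array([-np.sin(psi),np.cos(psi)])
for nm in("top","scene"):
    c=dict(np.load(nm+"0.npz"));co=np.load(nm+"_co.npy")
    hsv=cv2.cvtColor(c["frame"],cv2.COLOR_RGB2HSV);P=cloud(c);h,s,v=[hsv[...,i].astype(int) for i in range(3)]
    hgt=P[...,2]-(P[...,0]*co[0]+P[...,1]*co[1]+co[2])
    reg=(c["range_z"]>0)&(P[...,0]>350)&(P[...,0]<720)&(abs(P[...,1])<220)
    F=P[reg&(h>2)&(h<20)&(s>130)&(v>70)&(hgt>12)&(hgt<20)];a=F[:,:2]@X;b=F[:,:2]@Y
    amax=np.median(a[b<b.max()-60]);L=abs(a-amax)<10
    pf=np.polyfit(b[L&(b<b.max()-30)],a[L&(b<b.max()-30)],1)
    E=(a<amax-25);pe=np.polyfit(a[E],b[E],1)
    print(nm,"slope long",pf[0],"xmid",np.polyval(pf,0),np.percentile(a[L],[2,98]),"brange long",np.percentile(b[L],[1,99]))
    print(" end slope",pe[0],"ymid",np.median(b[E]),np.percentile(b[E],[2,98]),"a min",a[E].min())
    m=reg&(hgt>36)&(hgt<48)&(P[...,0]>520)&(P[...,1]>-90)
    Q=P[m][:,:2]@np.c_[X,Y];r=cv2.minAreaRect(Q.astype(np.float32));print(" lev(a,b)",r)
    m=reg&(hgt>30)&(hgt<40)&(v<70)&(P[...,1]<-80)
    Q=P[m][:,:2]@np.c_[X,Y];print(" knob",cv2.minEnclosingCircle(Q.astype(np.float32)),np.median(Q,0),np.median(P[m][:,2]))
    m=reg&(hgt>50)&(hgt<100)&(P[...,0]<560);Q=P[m][:,:2]@np.c_[X,Y];print(" mill",Q.min(0),Q.max(0))
    g=co[:2];print(" slope x',y'",g@X,g@Y,"z at knob",co@np.r_[518,-183,1],"lev",co@np.r_[560,18,1])
E
```

```text
top slope long 0.0008599639996036394 xmid 633.46888640629 [627.73355948 639.7437643 ] brange long [-108.01965374  229.40484948]
 end slope -0.00016957994427396436 ymid 222.56388582959704 [217.72945271 228.27296524] a min 481.10210273475894
 lev(a,b) ((624.12841796875, 99.55078125), (171.04551696777344, 179.08349609375), 3.988997459411621)
 knob ((602.2457275390625, -60.67188262939453), 97.94440460205078) [ 538.2286405  -107.19823671] 100.08984074609485
 mill [447.27614617 154.80985367] [483.57179782 191.4150562 ]
 slope x',y' -0.00015899999208872964 -0.04694829502823236 z at knob 65.27852905952443 lev 55.66139918452821
scene slope long 0.0006564709672684224 xmid 632.8894874186027 [626.4937458  640.28840283] brange long [-112.90653871  224.69001943]
 end slope -0.024508782244686604 ymid 218.43004822562847 [212.72092396 225.68092561] a min 480.2092120123946
 lev(a,b) ((621.6365966796875, 90.692626953125), (172.38241577148438, 179.12612915039062), 1.5131139755249023)
 knob ((536.5457153320312, -115.0567855834961), 17.188125610351562) [ 534.85924623 -116.88532058] 101.18983569614187
 mill [448.04991288 149.6497744 ] [483.05148442 184.24774899]
 slope x',y' -0.0028124433053758925 -0.04929921977962244 z at knob 66.18780812821039 lev 56.04948713980039
```

```bash
python3 - <<'E'
from h import *
H={}
for nm in("top","scene"):
    c=dict(np.load(nm+"0.npz"));P=cloud(c)[c["range_z"]>0]
    for p in P[(P[:,2]>150)&(P[:,2]<900)]:
        k=(int(p[0]//60)*60,int(p[1]//60)*60);H[k]=max(H.get(k,0),int(p[2]))
for x in sorted({k[0] for k in H}): print(x,{k[1]:H[k] for k in sorted(H) if k[0]==x and -300<k[1]<700})
E
```

```text
0 {-120: 376, -60: 383, 0: 375}
60 {-120: 356, -60: 375, 0: 375}
240 {180: 209, 240: 210, 300: 211, 360: 222, 420: 221}
300 {180: 209, 240: 211, 300: 224, 360: 408, 420: 260}
360 {180: 209, 240: 210, 300: 429, 360: 450, 420: 222}
420 {180: 211, 240: 212, 300: 220, 360: 224, 420: 223, 480: 208}
480 {180: 209, 240: 210, 300: 210, 360: 211, 420: 210, 480: 227, 540: 227}
540 {180: 209, 240: 362, 300: 360, 360: 211, 420: 211, 480: 225, 540: 225, 600: 208, 660: 208}
600 {180: 340, 240: 361, 300: 360, 360: 210, 420: 211, 480: 209, 540: 208, 600: 209, 660: 209}
660 {180: 210, 240: 210, 300: 210, 360: 210, 420: 210, 480: 210, 540: 208, 600: 209, 660: 209}
720 {180: 210, 240: 257, 300: 258, 360: 211, 420: 210, 480: 209, 540: 216, 600: 214, 660: 209}
780 {120: 228, 180: 210, 240: 257, 300: 257, 360: 293, 420: 295, 480: 293, 540: 213, 600: 217, 660: 209}
840 {120: 192, 180: 210, 240: 294, 300: 295, 360: 310, 420: 294, 480: 293, 540: 209, 600: 249, 660: 241}
900 {120: 192, 180: 209, 240: 293, 300: 305, 360: 307, 420: 294, 480: 282, 540: 208, 600: 247, 660: 210}
960 {-60: 326, 0: 327, 60: 321, 120: 308, 180: 278, 240: 295, 300: 290, 480: 264, 540: 251, 600: 208, 660: 209}
1020 {-60: 323, 0: 283, 60: 261, 120: 299, 180: 291, 240: 269, 300: 269, 360: 258, 480: 233, 540: 242, 660: 213}
1080 {180: 209, 240: 210, 300: 258, 360: 213}
1140 {240: 209, 300: 238, 360: 214, 420: 214}
1200 {240: 210, 300: 210}
```

Call:
step_arm --pt "0 0 0 -1.0 0 0 -0.1" --pt "0 0 0 -1.0 0 0 -0.085" --pt "0 -0.8 -3.7 0 0 0 0" --pt "0 -0.8 -3.7 0 0 0 0" --pt "0 -0.8 -3.7 0 0 0 0" --grip_force 40

```text
time: 0.52
tool_pos: [180.6, 407.9, 250.6]
orientation: [-3.14, -0.0, 3.01]
contact_force: [0.2, -0.4, 0.8]
finger_gap: 25.6
finger_force: 0.0
```

Call:
step_arm --pt "0 -1.1 -3.8 0 0 0 0" --pt "0 -1.1 -3.8 0 0 0 0" --pt "0 -1.1 -3.8 0 0 0 0" --pt "0 -1.1 -3.8 0 0 0 0" --pt "0 -1.4 -3.7 0 0 0 0"

```text
time: 0.93
tool_pos: [212.4, 212.4, 251.0]
orientation: [-3.141, -0.0, 3.011]
contact_force: [1.8, -0.8, 0.2]
finger_gap: -0.2
finger_force: 0.0
```

```bash
cat >> h.py <<'E'
def st():
    s=bot.get_state();p=np.array(s["tool_pos"]);c,n=np.cos(-.133),np.sin(-.133)
    f=s["contact_force"];o=s["orientation"]
    print("t%.2f a%.1f b%.1f z%.1f xy %.0f,%.0f F' %.1f %.1f %.1f rpy %s gap %.1f q %s"%(s["time"],p[0]*c+p[1]*n,-p[0]*n+p[1]*c,p[2],p[0],p[1],f[0]*c+f[1]*n,-f[0]*n+f[1]*c,f[2],np.round(o,3),s["finger_gap"],np.round(s["joint_positions"],2)), "Tz %.3f ff %.1f"%(s["torque"][2],s["finger_force"]))
E
python3 -c "
from h import *;st()"
```

```text
t0.93 a182.3 b238.7 z251.0 xy 212,212 F' 1.9 -0.6 0.2 rpy [-3.141 -0.     3.011] gap -0.2 q [ 0.54 -0.17 -0.69  1.05 -0.    0.67] Tz -0.036 ff 0.0
```

Call:
step_arm --pt "0 -2.6 -3.0 0 0 0 0" --pt "0 -2.6 -3.0 0 0 0 0" --pt "0 -3.2 -2.4 0 0 0 0" --pt "0 -3.6 -1.5 0 0 0 0" --pt "0 -3.6 -1.5 0 0 0 0"

```text
time: 1.35
tool_pos: [353.8, 78.7, 251.4]
orientation: [3.141, 0.001, 3.007]
contact_force: [0.7, 0.5, 0.5]
finger_gap: 0.1
finger_force: 0.0
```

Call:
step_arm --pt "0 -3.6 -1.5 0 0 0 0" --pt "0 -3.6 -1.5 0 0 0 0" --pt "0 -3.6 0 1.5 0 0 0" --pt "0 -3.0 0 2.5 0 0 0" --pt "0 -2.6 0 3.0 0 0 0"

```text
time: 1.77
tool_pos: [515.0, 28.0, 181.3]
orientation: [3.141, 0.004, 3.007]
contact_force: [0.2, 0.1, 0.1]
finger_gap: 0.1
finger_force: 0.0
```

```bash
python3 -c "
from h import *;st()"
```

```text
t1.77 a506.7 b96.1 z181.3 xy 515,28 F' 0.2 0.1 0.1 rpy [3.141 0.004 3.007] gap 0.1 q [-0.09  0.3  -0.36  0.9  -0.    0.05] Tz -0.031 ff 0.0
```

Call:
step_arm --pt "0 0 0 3.6 0 0 0" --pt "0 0 0 3.6 0 0 0" --pt "0 0 0 2.6 0 0 0" --pt "0 0 0 1.2 0 0 0" --pt "0 -0.5 0 0 0 0 0"

```text
time: 2.18
tool_pos: [512.4, 28.9, 67.6]
orientation: [-3.141, -0.009, 3.009]
contact_force: [-0.5, -0.4, -0.7]
finger_gap: 0.2
finger_force: 0.0
```

Call:
step_arm --pt "0 -1.0 0 0 0 0 0" --pt "0 -1.0 0 0 0 0 0" --pt "0 -1.0 0 0 0 0 0" --pt "0 -1.0 0 0 0 0 0" --pt "0 -1.0 0 0 0 0 0"

```text
time: 2.6
tool_pos: [566.9, 21.9, 72.3]
orientation: [3.141, 0.0, 3.009]
contact_force: [-0.7, 0.8, -0.4]
finger_gap: -0.3
finger_force: 0.6
```

```bash
python3 -c "
from h import *;st()"
```

```text
t2.60 a558.9 b96.9 z72.3 xy 567,22 F' -0.8 0.7 -0.4 rpy [3.141 0.    3.009] gap -0.3 q [-0.09  0.51 -0.35  0.71  0.    0.04] Tz -0.030 ff 0.6
```

Call:
step_arm --pt "0 -0.8 0 0 0 0 0" --pt "0 -0.6 0 0 0 0 0" --pt "0 -0.4 0 0 0 0 0" --pt "0 -0.3 0 0 0 0 0" --pt "0 -0.3 0 0 0 0 0"

```text
time: 3.02
tool_pos: [589.7, 18.7, 71.4]
orientation: [-3.142, -0.001, 3.009]
contact_force: [-2.5, 1.2, 1.4]
finger_gap: 0.3
finger_force: 1.1
```

Call:
step_arm --pt "0 -0.2 0 0 0 0 0" --pt "0 -0.2 0 0 0 0 0" --pt "0 -0.1 0 0 0 0 0" --pt "0 0 0 0 0 0 0" --pt "0 0 0 0 0 0 0"

```text
time: 3.43
tool_pos: [595.0, 18.0, 71.3]
orientation: [3.142, 0.0, 3.009]
contact_force: [-0.2, 0.7, 0.8]
finger_gap: 0.0
finger_force: 0.5
```

```bash
python3 -c "
from h import *;st();c=cap('top');save(c,'p1.png',(170,140,390,290),3);st()"
```

```text
t3.43 a587.3 b96.8 z71.3 xy 595,18 F' -0.3 0.7 0.8 rpy [3.142 0.    3.009] gap 0.0 q [-0.09  0.55 -0.28  0.74  0.    0.04] Tz 0.004 ff 0.5
t3.48 a587.3 b96.8 z71.3 xy 595,18 F' -0.9 -0.0 0.6 rpy [-3.142  0.     3.009] gap -0.3 q [-0.09  0.55 -0.28  0.74 -0.    0.04] Tz -0.012 ff 0.4
```

View pics/p1.png

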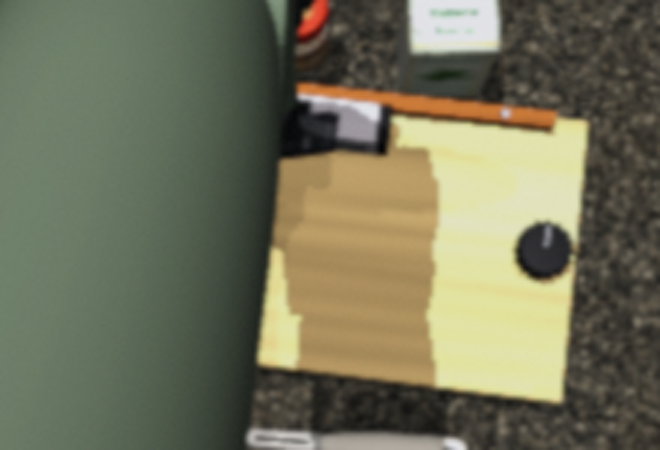

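The crop shows the level next to the long fence, with its right end at about crop (387,128). The arm hides the rest, so I'll press on until I feel the fence.

Call:
step_arm --pt "0 -0.15 0 0 0 0 0" --pt "0 -0.1 0 0 0 0 0" --pt "0 -0.1 0 0 0 0 0" --pt "0 -0.1 0 0 0 0 0" --pt "0 0 0 0 0 0 0"

```text
time: 3.9
tool_pos: [597.3, 17.6, 71.0]
orientation: [-3.141, -0.004, 3.009]
contact_force: [-7.6, 0.8, 4.9]
finger_gap: -0.5
finger_force: 3.5
```

```bash
python3 -c "
from h import *;st()"
```

```text
t3.90 a589.6 b96.7 z71.0 xy 597,18 F' -7.6 -0.2 4.9 rpy [-3.141 -0.004  3.009] gap -0.5 q [-0.09  0.56 -0.26  0.75 -0.    0.04] Tz -0.013 ff 3.5
```

Call:
step_arm --pt "0 -0.15 0 0 0 0 0" --pt "0 -0.1 0 0 0 0 0" --pt "0 0 0 0 0 0 0" --pt "0 0.6 0 0 0 0 0" --pt "0 2.4 0 -0.3 0 0 0"

```text
time: 4.32
tool_pos: [575.5, 20.4, 74.4]
orientation: [3.142, 0.005, 3.008]
contact_force: [0.9, -1.1, 0.4]
finger_gap: 0.5
finger_force: 0.0
```

Call:
step_arm --pt "0 0.6 -2.6 -0.2 0 0 0" --pt "0 0 -3.8 -0.1 0 0 0" --pt "0 0 -3.8 0 0 0 0" --pt "0 0 -2.8 0 0 0 0" --pt "0 -1.0 0 0 0 0 0"

```text
time: 4.73
tool_pos: [557.9, -113.4, 77.6]
orientation: [-3.139, 0.001, 3.003]
contact_force: [0.5, -0.7, 0.2]
finger_gap: -0.3
finger_force: 0.0
```

```bash
python3 -c "
from h import *;st();c=cap('scene');save(c,'p2.png',(170,130,430,310),3)"
```

```text
t4.73 a568.0 b-38.4 z77.6 xy 558,-113 F' 0.6 -0.7 0.2 rpy [-3.139e+00  1.000e-03  3.003e+00] gap -0.3 q [-0.33  0.51 -0.34  0.72 -0.   -0.19] Tz 0.038 ff 0.0
```

View pics/p2.png

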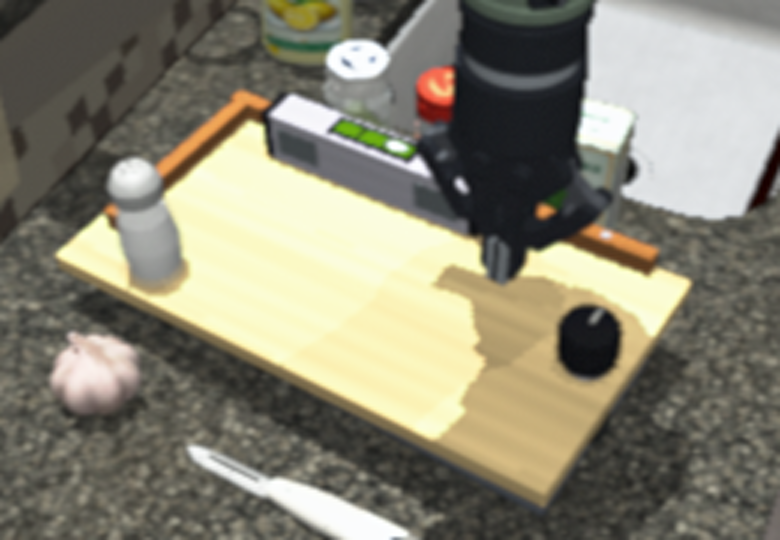

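The crop shows the level flush along the long fence. About 30 mm is still open to the end fence, and nothing else has been disturbed. Next I'll push its -y end.

Call:
step_arm --pt "0 -2.0 0 -0.4 0 0 0" --pt "0 -2.0 0 0 0 0 0" --pt "0 -0.3 0.6 0 0 0 0" --pt "0 0 1.0 0 0 0 0" --pt "0 0 1.0 0 0 0 0"

```text
time: 5.2
tool_pos: [604.1, -87.1, 80.8]
orientation: [-3.141, -0.001, 3.009]
contact_force: [-0.8, -2.7, -0.8]
finger_gap: -0.2
finger_force: 0.7
```

Call:
step_arm --pt "0 0 0.9 0 0 0 0" --pt "0 0 0.8 0 0 0 0" --pt "0 0 0.6 0.1 0 0 0" --pt "0 0 0.4 0 0 0 0" --pt "0 0 0.2 0 0 0 0"

```text
time: 5.62
tool_pos: [608.4, -58.5, 80.3]
orientation: [3.142, -0.0, 3.01]
contact_force: [-0.6, -0.9, -1.0]
finger_gap: -0.0
finger_force: 0.5
```

```bash
python3 -c "
from h import *;st()"
```

```text
t5.62 a610.8 b22.7 z80.3 xy 608,-59 F' -0.5 -0.9 -1.0 rpy [ 3.142 -0.     3.01 ] gap -0.0 q [-0.22  0.57 -0.22  0.78  0.   -0.08] Tz -0.004 ff 0.5
```

Call:
step_arm --pt "0 0 0.2 0 0 0 0" --pt "0 0 0.2 0 0 0 0" --pt "0 0 0.1 0 0 0 0" --pt "0 0 0.1 0 0 0 0" --pt "0 0 0 0 0 0 0"

```text
time: 6.03
tool_pos: [609.1, -57.6, 80.5]
orientation: [-3.134, -0.0, 3.006]
contact_force: [-2.5, -11.0, 0.2]
finger_gap: -0.1
finger_force: 5.6
```

```bash
python3 -c "
from h import *;st()"
```

```text
t6.03 a611.3 b23.7 z80.5 xy 609,-58 F' -1.0 -11.2 0.2 rpy [-3.134 -0.     3.006] gap -0.1 q [-0.21  0.57 -0.22  0.78 -0.01 -0.08] Tz -0.009 ff 5.6
```

Call:
step_arm --pt "0 0 -1.5 0 0 0 0" --pt "0 0 -2.5 0 0 0 0" --pt "0 3.0 0 0 0 0 0" --pt "0 2.5 0.5 0 0 0 0" --pt "0 0 3.6 0.2 0 0 0"

```text
time: 6.45
tool_pos: [549.8, -48.8, 77.5]
orientation: [-3.141, -0.005, 3.001]
contact_force: [-0.2, 0.4, 0.2]
finger_gap: -0.1
finger_force: 0.0
```

Call:
step_arm --pt "0 0 3.8 0.3 0 0 0" --pt "0 0 3.8 0.3 0 0 0" --pt "0 -0.6 1.6 0 0 0 0" --pt "0 -1.0 0 0 0 0 0" --pt "0 -0.8 0 0 0 0 0"

```text
time: 6.87
tool_pos: [591.6, 43.9, 72.4]
orientation: [3.14, 0.0, 3.011]
contact_force: [1.4, -0.8, 0.5]
finger_gap: -0.0
finger_force: 0.0
```

```bash
python3 -c "
from h import *;st()"
```

```text
t6.87 a580.6 b121.9 z72.4 xy 592,44 F' 1.5 -0.6 0.5 rpy [3.14  0.    3.011] gap -0.0 q [-0.05  0.55 -0.28  0.74  0.    0.08] Tz 0.019 ff 0.0
```

Call:
step_arm --pt "0 -0.5 0 0 0 0 0" --pt "0 -0.4 0 0 0 0 0" --pt "0 -0.3 0 0 0 0 0" --pt "0 -0.2 0 0 0 0 0" --pt "0 0 0 0 0 0 0"

```text
time: 7.28
tool_pos: [600.3, 40.7, 71.4]
orientation: [3.141, -0.009, 3.008]
contact_force: [-9.8, 1.5, 7.0]
finger_gap: -0.0
finger_force: 5.2
```

```bash
python3 -c "
from h import *;st()"
```

```text
t7.28 a589.6 b120.0 z71.4 xy 600,41 F' -9.9 0.2 7.0 rpy [ 3.141 -0.009  3.008] gap -0.0 q [-0.06  0.57 -0.25  0.76  0.    0.08] Tz -0.021 ff 5.2
```

Call:
step_arm --pt "0 1.5 0 0 0 0 0" --pt "0 2.5 0 -0.5 0 0 0" --pt "0 0.6 -2.0 -3.0 0 0 0" --pt "8.5 0 -3.0 -2.5 0 0 0" --pt "8.5 0 -3.9 -1.0 0 0 0"

```text
time: 7.7
tool_pos: [548.3, -41.4, 145.4]
orientation: [3.141, 0.004, 3.011]
contact_force: [0.9, -0.9, 0.4]
finger_gap: 23.7
finger_force: 0.0
```

Call:
step_arm --pt "8.5 0 -3.9 0 0 0 0" --pt "8.5 0 -3.9 0 0 0 0" --pt "8.5 0 -3.9 0 0 0 0" --pt "8.5 0 -2.5 0 0 0 0" --pt "8.5 0 0 0 0 0 0"

```text
time: 8.12
tool_pos: [528.0, -187.9, 142.5]
orientation: [-3.14, 0.001, 3.001]
contact_force: [-0.9, 0.3, -0.5]
finger_gap: 83.1
finger_force: 0.0
```

```bash
python3 - <<'E'
from h import *
st()
psi=-0.133
X=np.array([np.cos(psi),np.sin(psi)]);Y=np.array([-np.sin(psi),np.cos(psi)])
ims=[]
for nm in("top","scene"):
    c=cap(nm);np.savez(nm+"1.npz",**c)
    box=(170,140,390,290) if nm=="top" else (170,140,390,290)
    im=cv2.cvtColor(c["frame"],cv2.COLOR_RGB2BGR)[box[1]:box[3],box[0]:box[2]]
    ims.append(cv2.resize(im,None,fx=2,fy=2,interpolation=cv2.INTER_CUBIC))
    P=cloud(c);co=np.load(nm+"_co.npy");hgt=P[...,2]-(P[...,0]*co[0]+P[...,1]*co[1]+co[2])
    a=P[...,:2]@X;b=P[...,:2]@Y
    m=(c["range_z"]>0)&(hgt>36)&(hgt<48)&(a>575)&(a<640)&(b>15)&(b<225)
    Q=np.c_[a[m],b[m]];print(nm,cv2.minAreaRect(Q.astype(np.float32)),np.percentile(Q,[1,99],axis=0))
cv2.imwrite("pics/p3.png",np.vstack(ims)[:600])
E
```

```text
t8.12 a548.2 b-116.2 z142.5 xy 528,-188 F' -0.9 0.2 -0.5 rpy [-3.140e+00  1.000e-03  3.001e+00] gap 83.1 q [-0.47  0.42 -0.3   0.85 -0.   -0.33] Tz -0.012 ff 0.0
top ((613.83056640625, 129.4961395263672), (180.07493591308594, 29.19620132446289), 89.85323333740234) [[599.91562033  41.32626099]
 [627.61486263 216.78466054]]
scene ((613.7601928710938, 124.99693298339844), (30.900554656982422, 180.62791442871094), 0.07535292208194733) [[599.17682793  35.2144291 ]
 [628.020828   212.07060911]]
```

View pics/p3.png

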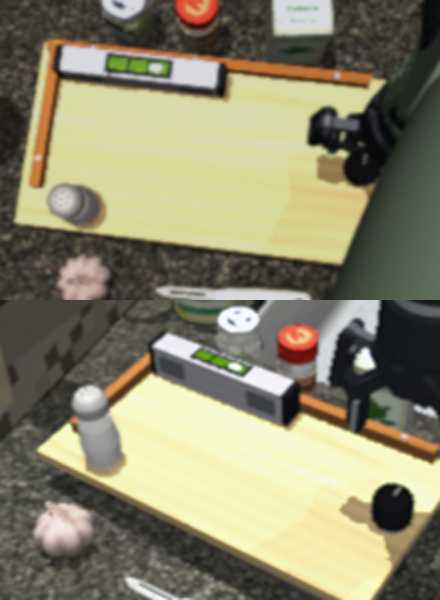

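The level sits square in the corner in both views, within 0.2° and flush on both faces. The arm is now over the knob. I'll turn the gripper so it closes across the shelf, where the knob's tilt lies in the plane of the pads.

Call:
step_arm --pt "8.5 0 0 0 0 0 0.12" --pt "8.5 0 0 0 0 0 0.12" --pt "8.5 0 0 0 0 0 0.12" --pt "8.5 0 0 0 0 0 0.12" --pt "8.5 0 0 0 0 0 0.12"

```text
time: 8.63
tool_pos: [528.6, -180.6, 142.2]
orientation: [3.141, -0.001, 2.404]
contact_force: [-0.3, 0.4, -0.6]
finger_gap: 85.0
finger_force: 0.0
```

Call:
step_arm --pt "8.5 0 0 0 0 0 0.12" --pt "8.5 0 0 0 0 0 0.12" --pt "8.5 0 0 0 0 0 0.12" --pt "8.5 0 0 0 0 0 0.12" --pt "8.5 0 0 0 0 0 0.12"

```text
time: 9.05
tool_pos: [528.6, -180.5, 142.2]
orientation: [-3.141, -0.001, 1.804]
contact_force: [-0.7, -0.5, -0.7]
finger_gap: 85.1
finger_force: 0.0
```

Call:
step_arm --pt "8.5 0 0 0 0 0 0.12" --pt "8.5 0 0 0 0 0 0.12" --pt "8.5 0 0 0 0 0 0.12" --pt "8.5 0.4 -1.0 1.0 0 0 0" --pt "8.5 0 0 0 0 0 0"

```text
time: 9.47
tool_pos: [517.1, -174.4, 130.9]
orientation: [-3.138, -0.002, 1.451]
contact_force: [-0.8, 0.2, -0.1]
finger_gap: 85.2
finger_force: 0.0
```

```bash
python3 -c "
from h import *;st();c=cap('scene');save(c,'p4.png',(290,130,490,280),4)"
```

```text
t9.47 a535.7 b-104.2 z130.9 xy 517,-174 F' -0.8 0.1 -0.1 rpy [-3.138e+00 -2.000e-03  1.451e+00] gap 85.2 q [-0.46  0.41 -0.35  0.82  0.    1.23] Tz 0.001 ff 0.0
```

View pics/p4.png

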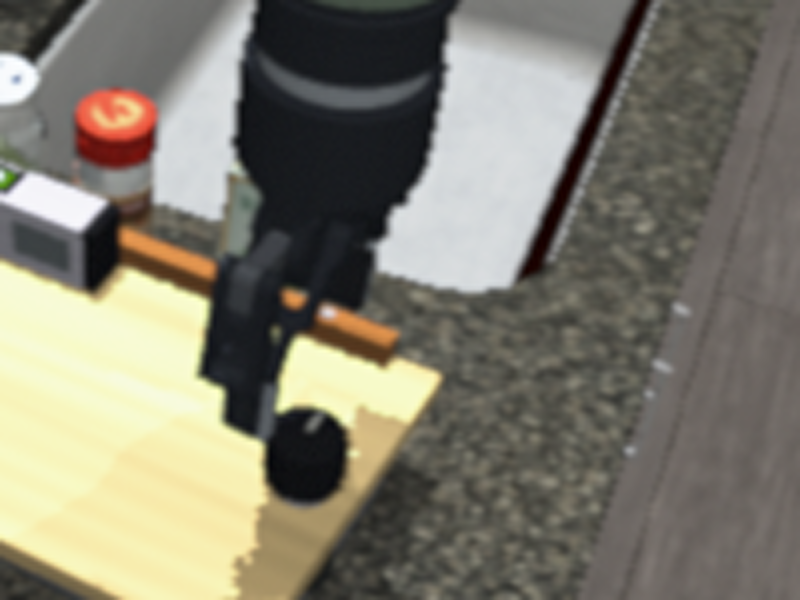

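The crop shows the open gripper over the knob at about crop (305,455). It needs to move about 7 mm further towards -y before going down.

Call:
step_arm --pt "8.5 -0.7 0.2 0 0 0 0" --pt "8.5 0 0 2.0 0 0 0" --pt "8.5 0 0 2.2 0 0 0" --pt "8.5 0 0 1.5 0 0 0" --pt "8.5 0 0 0.4 0 0 0"

```text
time: 9.93
tool_pos: [519.6, -183.8, 69.3]
orientation: [-3.139, -0.001, 1.449]
contact_force: [0.2, -0.0, 0.5]
finger_gap: 84.7
finger_force: 0.0
```

```bash
python3 -c "
from h import *;st()"
```

```text
t9.93 a539.4 b-113.3 z69.3 xy 520,-184 F' 0.2 -0.0 0.5 rpy [-3.139e+00 -1.000e-03  1.449e+00] gap 84.7 q [-0.47  0.49 -0.4   0.68 -0.    1.22] Tz -0.005 ff 0.0
```

Call:
step_arm --pt "2.5 0.1 0 0 0 0 0" --pt "2.5 0 0 0 0 0 0" --pt "2.5 0 0 0 0 0 0" --pt "2.5 0 0 0 0 0 0" --pt "2.5 0 0 0 0 0 0" --grip_force 50

```text
time: 10.35
tool_pos: [521.0, -183.5, 72.3]
orientation: [3.14, 0.001, 1.449]
contact_force: [-0.7, -1.1, 0.8]
finger_gap: 34.6
finger_force: 49.8
```

Call:
step_arm --pt "2.5 0 0 0 0 0 0" --pt "2.5 0 0 0 0 0 0" --pt "2.5 0 0 0 0 0 0" --pt "2.5 0 0 0 0 0 0" --pt "2.5 0 0 0 0 0 0"

```text
time: 10.77
tool_pos: [521.0, -183.5, 71.6]
orientation: [3.141, 0.001, 1.449]
contact_force: [-0.2, -2.3, 1.8]
finger_gap: 34.5
finger_force: 50.0
```

```bash
python3 -c "
from h import *;st()"
```

```text
t10.77 a540.7 b-112.8 z71.6 xy 521,-184 F' 0.1 -2.3 1.8 rpy [3.141e+00 1.000e-03 1.449e+00] gap 34.5 q [-0.47  0.49 -0.4   0.69 -0.    1.22] Tz 0.004 ff 50.0
```

Call:
step_arm --pt "2.5 0 0 0.2 0 0 0" --pt "2.5 -0.05 0 0.2 0 0 0" --pt "2.5 0 0 0.2 0 0 0" --pt "2.5 -0.05 0 0.2 0 0 0" --pt "2.5 0 0 0.2 0 0 0"

```text
time: 11.18
tool_pos: [520.9, -184.9, 62.6]
orientation: [3.14, 0.001, 1.448]
contact_force: [-5.7, -2.9, 26.6]
finger_gap: 34.5
finger_force: 52.4
```

Call:
step_arm --pt "2.5 -0.05 0 0.1 0 0 0" --pt "2.5 0 0 0.1 0 0 0" --pt "2.5 0 0 0 0 0 0" --pt "2.5 0 0 0 0 0 0" --pt "2.5 0 0 0 0 0 0"

```text
time: 11.6
tool_pos: [520.9, -185.0, 62.3]
orientation: [3.139, 0.001, 1.449]
contact_force: [-7.3, 0.1, 29.7]
finger_gap: 34.7
finger_force: 52.9
```

```bash
python3 -c "
from h import *;st()"
```

```text
t11.60 a540.9 b-114.3 z62.3 xy 521,-185 F' -7.2 -0.9 29.7 rpy [3.139e+00 1.000e-03 1.449e+00] gap 34.7 q [-0.47  0.5  -0.41  0.66 -0.    1.22] Tz -0.022 ff 52.9
```

Call:
step_arm --pt "2.5 0 -0.1 -0.1 0 0 0" --pt "2.5 0 0 -0.1 0 0 0" --pt "2.5 0 0 0 0 0 0" --pt "2.5 0 0 0 0 0 0" --pt "2.5 0 0 0 0 0 0"

```text
time: 12.02
tool_pos: [520.8, -184.8, 63.3]
orientation: [3.138, 0.0, 1.449]
contact_force: [-2.4, -2.0, 17.7]
finger_gap: 34.7
finger_force: 51.6
```

Call:
step_arm --pt "2.5 0 0 0 0 0 0" --pt "2.5 0 0 0 0 0 0" --pt "2.5 0 0 0 0 0 0" --pt "2.5 0 0 0 0 0 0" --pt "2.5 0 0 0 0 0 0"

```text
time: 12.43
tool_pos: [520.8, -184.8, 63.2]
orientation: [3.138, 0.001, 1.449]
contact_force: [-2.3, -1.0, 17.5]
finger_gap: 34.5
finger_force: 51.6
```

```bash
cat >> h.py <<'E'
def bub(f):
    ims=[]
    for nm,box in(("top",(190,155,290,195)),("scene",(235,160,335,235))):
        c=cap(nm);np.savez(nm+"_l.npz",**c)
        im=cv2.cvtColor(c["frame"],cv2.COLOR_RGB2BGR)[box[1]:box[3],box[0]:box[2]]
        ims.append(cv2.resize(im,None,fx=5,fy=5,interpolation=cv2.INTER_CUBIC))
    cv2.imwrite("pics/"+f,np.vstack(ims))
E
python3 -c "
from h import *;st();bub('b1.png')"
```

```text
t12.43 a540.7 b-114.1 z63.2 xy 521,-185 F' -2.1 -1.3 17.5 rpy [3.138e+00 1.000e-03 1.449e+00] gap 34.5 q [-0.47  0.5  -0.41  0.66  0.    1.22] Tz 0.008 ff 51.6
```

View pics/b1.png

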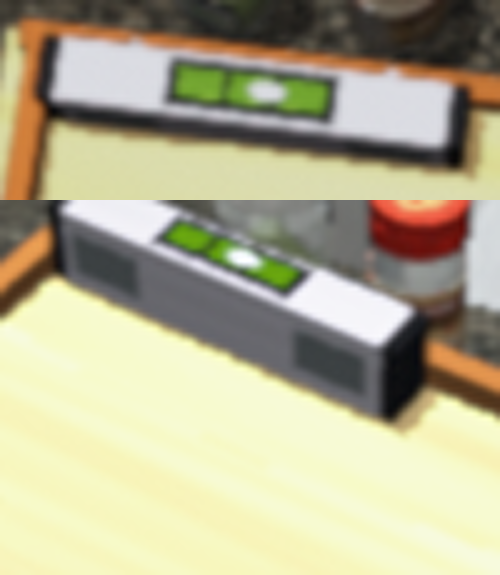

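Both views show the bubble right of centre, towards the knob. In the top crop it is at x≈268, with the vial centre at about 251, so roughly -7 mm. I'll turn the knob counter-clockwise.

Call:
step_arm --pt "2.5 0 0 0.03 0 0 -0.08" --pt "2.5 0 0 0.03 0 0 -0.08" --pt "2.5 0 0 0.03 0 0 -0.08" --pt "2.5 0 0 0.03 0 0 -0.08" --pt "2.5 0 0 0.02 0 0 -0.08"

```text
time: 12.95
tool_pos: [520.5, -185.0, 61.8]
orientation: [3.139, 0.002, 1.852]
contact_force: [-4.3, -1.6, 17.0]
finger_gap: 34.6
finger_force: 51.8
```

Call:
step_arm --pt "2.5 0 0 0 0 0 0" --pt "2.5 0 0 0 0 0 0" --pt "2.5 0 0 0 0 0 0" --pt "2.5 0 0 0 0 0 0" --pt "2.5 0 0 0 0 0 0"

```text
time: 13.37
tool_pos: [520.5, -185.0, 61.8]
orientation: [3.139, 0.002, 1.849]
contact_force: [-3.0, -2.4, 17.4]
finger_gap: 34.3
finger_force: 51.8
```

Call:
step_arm --pt "2.5 0 0 0 0 0 0" --pt "2.5 0 0 0 0 0 0" --pt "2.5 0 0 0 0 0 0" --pt "2.5 0 0 0 0 0 0" --pt "2.5 0 0 0 0 0 0"

```text
time: 13.78
tool_pos: [520.5, -185.0, 61.8]
orientation: [3.14, 0.002, 1.849]
contact_force: [-3.5, -1.0, 17.2]
finger_gap: 34.6
finger_force: 51.8
```

```bash
cat >> h.py <<'E'
def meas(n=4):
    # bubble vs green window ends, mm along the level (window cut at its ends by colour)
    X=np.array([np.cos(-.133),np.sin(-.133)]);Y=np.array([-np.sin(-.133),np.cos(-.133)])
    for nm in("top","scene"):
        fs=[cap(nm) for _ in range(n)];c=fs[0];fr=np.mean([f["frame"].astype(float) for f in fs],0).astype(np.uint8)
        e=0 if nm=="top" else -1
        cb=129.5 if nm=="top" else 125.
        bs=np.arange(cb-45,cb+45,.5);da=np.arange(-4,4.1,1);z=97
        M=np.array([[proj(c,np.r_[X*(613.8+d)+Y*b,z]) for b in bs] for d in da],np.float32)
        pr=cv2.remap(fr,M[...,0],M[...,1],cv2.INTER_LINEAR).astype(float).mean(0)
        B=pr[:,2];G=pr[:,1];R=pr[:,0]
        g=(G-B)  # green excess over blue
        w=np.where(g>45)[0];lo,hi=bs[w[0]],bs[w[-1]]
        k=np.clip(B-B[w[0]:w[-1]].min()-0.4*np.ptp(B[w[0]+3:w[-1]-3]),0,None);k[:w[0]+3]=0;k[w[-1]-2:]=0
        bc=(k*bs).sum()/k.sum()
        print(nm,"win %.1f..%.1f mid %.2f bubble %.2f -> %.2f"%(lo,hi,(lo+hi)/2,bc,bc-(lo+hi)/2))
        print("  G",[(float(b),int(x)) for b,x in zip(bs,G)][30:150:4])
E
python3 -c "
from h import *;st();meas();bub('b2.png')"
```

```text
t13.78 a540.4 b-114.4 z61.8 xy 520,-185 F' -3.4 -1.5 17.2 rpy [3.140e+00 2.000e-03 1.849e+00] gap 34.6 q [-0.48  0.5  -0.41  0.66 -0.    0.82] Tz 0.169 ff 51.8
top win 95.0..158.0 mid 126.50 bubble 126.14 -> -0.36
  G [(99.5, 158), (101.5, 160), (103.5, 161), (105.5, 161), (107.5, 163), (109.5, 163), (111.5, 159), (113.5, 142), (115.5, 122), (117.5, 134), (119.5, 170), (121.5, 193), (123.5, 204), (125.5, 207), (127.5, 203), (129.5, 196), (131.5, 183), (133.5, 157), (135.5, 125), (137.5, 118), (139.5, 143), (141.5, 160), (143.5, 163), (145.5, 162), (147.5, 161), (149.5, 160), (151.5, 161), (153.5, 159), (155.5, 145), (157.5, 113)]
scene win 93.5..156.5 mid 125.00 bubble 125.30 -> 0.30
  G [(95.0, 125), (97.0, 145), (99.0, 152), (101.0, 152), (103.0, 151), (105.0, 151), (107.0, 150), (109.0, 149), (111.0, 146), (113.0, 132), (115.0, 124), (117.0, 150), (119.0, 185), (121.0, 202), (123.0, 210), (125.0, 215), (127.0, 215), (129.0, 210), (131.0, 199), (133.0, 169), (135.0, 135), (137.0, 120), (139.0, 131), (141.0, 144), (143.0, 148), (145.0, 150), (147.0, 152), (149.0, 154), (151.0, 152), (153.0, 145)]
```

View pics/b2.png

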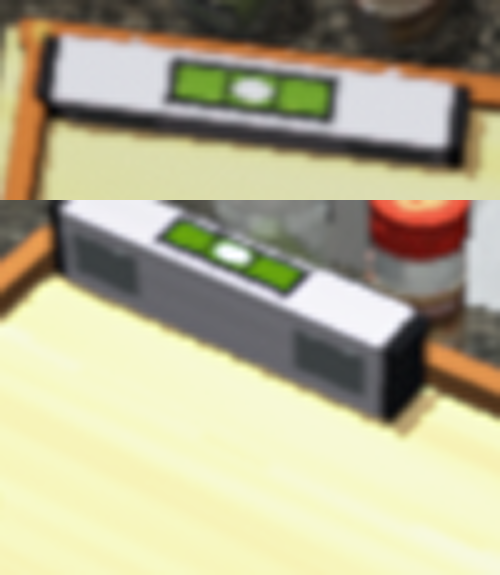

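The bubble now sits between the two lines in both views, with gaps even to about 0.4 mm. I'll make one small trim counter-clockwise.

Call:
step_arm --pt "2.5 0 0 0.01 0 0 -0.03" --pt "2.5 0 0 0 0 0 0" --pt "2.5 0 0 0 0 0 0" --pt "2.5 0 0 0 0 0 0" --pt "2.5 0 0 0 0 0 0"

```text
time: 14.7
tool_pos: [520.5, -185.1, 61.7]
orientation: [3.14, 0.002, 1.879]
contact_force: [-3.3, -1.8, 18.9]
finger_gap: 35.2
finger_force: 51.8
```

Call:
step_arm --pt "2.5 0 0 0 0 0 0" --pt "2.5 0 0 0 0 0 0" --pt "2.5 0 0 0 0 0 0" --pt "2.5 0 0 0 0 0 0" --pt "2.5 0 0 0 0 0 0"

```text
time: 15.12
tool_pos: [520.5, -185.1, 61.7]
orientation: [3.14, 0.002, 1.879]
contact_force: [-3.2, -0.7, 17.5]
finger_gap: 34.6
finger_force: 51.8
```

Call:
step_arm --pt "2.5 0 0 0 0 0 0" --pt "2.5 0 0 0 0 0 0" --pt "2.5 0 0 0 0 0 0" --pt "2.5 0 0 0 0 0 0" --pt "2.5 0 0 0 0 0 0"

```text
time: 15.53
tool_pos: [520.5, -185.0, 61.7]
orientation: [3.14, 0.002, 1.879]
contact_force: [-3.6, -2.3, 18.4]
finger_gap: 34.6
finger_force: 51.8
```

```bash
python3 - <<'E'
from h import *
st();meas()
X=np.array([np.cos(-.133),np.sin(-.133)]);Y=np.array([-np.sin(-.133),np.cos(-.133)])
for nm in("top","scene"):
    c=cap(nm);P=cloud(c);a=P[...,:2]@X;b=P[...,:2]@Y;z=P[...,2]
    m=(c["range_z"]>0)&(z>90)&(z<102)&(a>575)&(a<640)&(b>15)&(b<225);Q=np.c_[a[m],b[m]]
    print(nm,cv2.minAreaRect(Q.astype(np.float32)))
E
```

```text
t15.53 a540.4 b-114.4 z61.7 xy 520,-185 F' -3.3 -2.7 18.4 rpy [3.140e+00 2.000e-03 1.879e+00] gap 34.6 q [-0.48  0.5  -0.41  0.66 -0.    0.79] Tz 0.070 ff 51.8
top win 95.0..158.0 mid 126.50 bubble 126.90 -> 0.40
  G [(99.5, 159), (101.5, 160), (103.5, 161), (105.5, 161), (107.5, 163), (109.5, 163), (111.5, 158), (113.5, 142), (115.5, 122), (117.5, 135), (119.5, 170), (121.5, 192), (123.5, 202), (125.5, 206), (127.5, 205), (129.5, 201), (131.5, 192), (133.5, 169), (135.5, 134), (137.5, 121), (139.5, 143), (141.5, 160), (143.5, 163), (145.5, 162), (147.5, 161), (149.5, 160), (151.5, 160), (153.5, 158), (155.5, 145), (157.5, 113)]
scene win 93.5..156.5 mid 125.00 bubble 126.02 -> 1.02
  G [(95.0, 123), (97.0, 143), (99.0, 151), (101.0, 152), (103.0, 151), (105.0, 152), (107.0, 150), (109.0, 149), (111.0, 146), (113.0, 131), (115.0, 119), (117.0, 142), (119.0, 177), (121.0, 199), (123.0, 209), (125.0, 215), (127.0, 216), (129.0, 212), (131.0, 203), (133.0, 176), (135.0, 141), (137.0, 123), (139.0, 133), (141.0, 147), (143.0, 150), (145.0, 150), (147.0, 153), (149.0, 155), (151.0, 153), (153.0, 145)]
top ((613.9854736328125, 126.7529525756836), (29.018115997314453, 179.21780395507812), 0.12022333592176437)
scene ((614.0060424804688, 122.27950286865234), (179.9718780517578, 31.27048110961914), 89.6720962524414)
```

```bash
python3 -c "
from h import *;print(job.close_job())"
```

```text
the job is handed in; nothing more can be done
None
```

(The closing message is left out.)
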